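Rake out tumbling chips on the drying bed

ROBOT

A 6-joint arm with a two-finger parallel gripper is mounted at the origin on the work surface. World frame = base frame: x ahead of the robot, y to its left, z up, the work surface at z = 0. Lengths are in m, angles in rad, forces in N, time in s.
With the tool pointing down it reaches from about 0.35 to 0.775 m from the base axis. Payload 7.3 kg.
Tool frame: the origin (TCP) lies on the centre line of the jaws, within the pads' length; the fingertips stand 17 mm ahead of it and the grasp point (between the pads) lies 2 mm behind it (robot.tip_extent is the distance from the TCP to the fingertips, in m); z points along the fingers, y is the line along which they close (so a half turn about z gives the same grasp; the last joint's range is limited). The gripper opens to 92 mm and grips with 3 to 60 N. Pads are 19 mm wide; open, the fingers measure 130 mm over their backs; the gripper's body (75 mm by 190 mm) begins 47 mm behind the grasp point.
Start: joints at [-1.462, 0.342, 1.524, -0, 1.275, -0.146], TCP at [0.132, -0.508, 0.244] pointing down, gripper open.
Joint ranges: [-2.53, 2.53], [-0.77, 2.02], [0.04, 2.7], [-1, 4.14], [0.28, 2.66], [-3.11, 3.11]. Speed limits (rad/s): [2.57, 2.57, 3.14, 3.14, 3.14, 3.14].

INTERFACE

Orientations are given as [roll, pitch, yaw] about the fixed x, y, z axes, in that order (R = Rz(yaw) Ry(pitch) Rx(roll)).
In Python, from cell import robot gives the robot as it stands.
- The arm moves only by the tool step_arm, never from a script. Its argument "motion" is a list of rows, each a list of 2 entries, a list of its own where there are three numbers: the shift along the tool's x, y, z in units of 60 mm (1.0 is 60 mm), then the turn about the tool's z in rad. In form: [[[x, y, z], spin], ...]. A call has 1 to 10 rows; each row is the pose to reach, as a shift and turn from the pose commanded when the call began, along the tool's axes at that moment; what a row does not reach only later rows make up. A row lasts 1/8 s, in which the tool goes at most 62.5 mm and 10.7 degrees, less where a joint would pass 70% of its speed; a pose out of reach is approached as far as the arm can. A call with a gripper value outside its range is refused whole. "hand" is the closure in counts, from 0 (fully open) to 255 (shut), set as the call begins (left out, the last holds). The fingers move at their own pace and stop on an object; "squeeze" is the grip in N (left out, the last holds). Time passes only in rows, so rows that repeat a pose let the fingers close. It gives the time, the measured TCP pose, the force, the opening and the grip force at its end, in the units of the state.
- robot.observe(): the state, without advancing time (a new reading comes with each control period).
- robot.read_camera(name): name is "scene" or "top" or "wrist"; returns a dict with "pixels" (420x560x3 uint8, red, green, blue), "intrinsics" (3x3 intrinsics, pixels), "xyz" and "rotation" of the camera in the world; the wrist camera has in their place "T_tool_cam" (4x4, takes a point from camera to tool coordinates, whose origin is the TCP and whose axes are the flange's). Camera axes: x right, y up, looking along -z (the intrinsics and any distortion apply to the point x, -y, -z); pixel columns grow to the right and rows downward; lengths in m; the calibration is good to about 2 mm. A picture is of the moment at which its call begins: read the wrist's pose just before it. There is no depth.
- robot.hand_in(): hands the job in; it is judged then, once.
The state is a dict: "time": time; "qpos": joint angles; "qvel": joint speeds; "joint_efforts": joint torques, N m; "tool_pos": TCP position; "tool_rot": TCP orientation; "contact_force": force on the tool from outside, world axes, zero at the start; "torque": the same for the moment, N m; "opening": finger opening in m; "grip_force": force on a finger pad.
Only numpy, scipy, OpenCV 4.12 (cv2) and the standard library are available. Lean on these libraries where they do the work, as an engineer would, in place of code of your own. Each camera call takes 0.05 s, during which the arm holds its last target. There are 200 camera calls.

TASK

Take the rake from its orange comb rest and rake the heap of wet green tumbling chips out over the drying bed into one even layer, all eight lying down on the bed, none propped up or resting on another, and at least two on each of the three slotted panels so the air gets to all of them. Move the chips only with the rake, not with the fingers, then put the rake back in its rest, tines fully down between the fins and handle in the cradle, and leave the rover and the spool where they are.

Things in the scene. Friction and masses are not known exactly. Their poses are not given: they have to be found in the camera images.
- bed: Grey drying tray, fixed; origin: centre underneath, z up. Bed surface at z 40 mm, x -95 to 95, y -210 to 210, inside a 6 mm rim with its top at z 75. Blue seams at y -70 and 70 part it into 3 slotted panels; a chip is on the panel under its centre. The heap starts at the -y end. Blower 75 x 130 x 70 mm outside the -x rim.
- rest: Orange rake rest, fixed; origin: centre underneath, z up. Base 6 mm thick, x -125 to 90, y -86 to 86. Comb x 43 to 77: 10 fins 5 mm thick at 17 mm pitch, round tops at z 52, leaving 9 slots 12 mm wide at y 0, +-17, +-34, +-51, +-68; closed at x 77. Handle cradle x -99 to -81: floor z 57, cheeks 34 mm apart, tops z 73. Parked rake: same axes, rake_grip at (0, 0, 70), rake_tips at (60, 0, 6).
- rake_grip (a point): Rake, 0.42 kg: the place to hold it, centre of the flat-sided wooden handle, 24 mm wide (y), 26 mm high (z), running from 139 mm behind (-x) to 33 mm ahead. x points along the handle to the head, z up with the tines down. Tine tips are 60 mm ahead and 64 mm below. When parked, the sides are free here and only the 6 mm base below. A 40 to 70 N grip is ample.
- rake_tips (a point): Same rake and axes: middle of the row of tine tips. 9 round tines 6 mm thick at 17 mm pitch (y 0, +-17, +-34, +-51, +-68 mm) hang from a bar 144 mm long (y), 14 mm wide (x), 58 to 70 mm above the tips.
- chip1_c (a point): Green ceramic chip 1 of 8, 60 g, its centre. Triangle, side 56 mm with blunt corners (27 mm from centre to corners, 16 mm to flats, which face -90, 30 and 150 degrees from its x), 22 mm thick along z. Centre is 11 mm above the bed lying flat, 16 mm standing on a side, 27 mm on a corner, 33 mm lying on another chip.
- chip2_c (a point): Green ceramic chip 2 of 8, 60 g, its centre. Triangle, side 56 mm with blunt corners (27 mm from centre to corners, 16 mm to flats, which face -90, 30 and 150 degrees from its x), 22 mm thick along z. Centre is 11 mm above the bed lying flat, 16 mm standing on a side, 27 mm on a corner, 33 mm lying on another chip.
- chip3_c (a point): Green ceramic chip 3 of 8, 60 g, its centre. Triangle, side 56 mm with blunt corners (27 mm from centre to corners, 16 mm to flats, which face -90, 30 and 150 degrees from its x), 22 mm thick along z. Centre is 11 mm above the bed lying flat, 16 mm standing on a side, 27 mm on a corner, 33 mm lying on another chip.
- chip4_c (a point): Green ceramic chip 4 of 8, 60 g, its centre. Triangle, side 56 mm with blunt corners (27 mm from centre to corners, 16 mm to flats, which face -90, 30 and 150 degrees from its x), 22 mm thick along z. Centre is 11 mm above the bed lying flat, 16 mm standing on a side, 27 mm on a corner, 33 mm lying on another chip.
- chip5_c (a point): Green ceramic chip 5 of 8, 60 g, its centre. Triangle, side 56 mm with blunt corners (27 mm from centre to corners, 16 mm to flats, which face -90, 30 and 150 degrees from its x), 22 mm thick along z. Centre is 11 mm above the bed lying flat, 16 mm standing on a side, 27 mm on a corner, 33 mm lying on another chip.
- chip6_c (a point): Green ceramic chip 6 of 8, 60 g, its centre. Triangle, side 56 mm with blunt corners (27 mm from centre to corners, 16 mm to flats, which face -90, 30 and 150 degrees from its x), 22 mm thick along z. Centre is 11 mm above the bed lying flat, 16 mm standing on a side, 27 mm on a corner, 33 mm lying on another chip.
- chip7_c (a point): Green ceramic chip 7 of 8, 60 g, its centre. Triangle, side 56 mm with blunt corners (27 mm from centre to corners, 16 mm to flats, which face -90, 30 and 150 degrees from its x), 22 mm thick along z. Centre is 11 mm above the bed lying flat, 16 mm standing on a side, 27 mm on a corner, 33 mm lying on another chip.
- chip8_c (a point): Green ceramic chip 8 of 8, 60 g, its centre. Triangle, side 56 mm with blunt corners (27 mm from centre to corners, 16 mm to flats, which face -90, 30 and 150 degrees from its x), 22 mm thick along z. Centre is 11 mm above the bed lying flat, 16 mm standing on a side, 27 mm on a corner, 33 mm lying on another chip.
- rover: Bystander: loose black model rover on four wheels, 156 x 118 x 66 mm, 0.6 kg. Origin under its middle.
- spool: Bystander: loose filament spool lying flat, 160 mm across, 60 mm high, orange in black flanges, 0.75 kg. Origin under its middle.
Mind the look-alikes: they are no part of the job. What is shaped like the part that bears chip7_c but blue or pink is not meant.

How it is judged:
By the outcome, as a careful person would: the job done as asked, in the order asked, and still so for the second after the job is handed in, with the robot touching nothing.
It also fails if it takes over 72 s, if anything falls off the work surface, if the arm or the gripper's body presses on something with over 40 N, if the wrist force passes 120 N, or if a joint passes its speed limit or range.

## Working session

There is one attempt and no reset: what is moved stays moved. The work goes in short steps, Python scripts to look and compute and a tool call to move; the robot and the scene stay as the last step left them, time stands still between calls to the robot, and variables do not carry over. Pictures are saved under pics/ and viewed, at most 10 in all, crops included, and the job is handed in when it is done.

Besides the shell and the picture viewer there is one more tool, called after "Call:" as name([rows], argument=value, ...), one row to a line, values as JSON. step_arm: Moves the arm, as the interface text tells. Its arguments: {"type":"object","properties":{"motion":{"type":"array"},"hand":{"type":"number"},"squeeze":{"type":"number"}},"required":["motion"]}

```bash
ls; mkdir -p pics; cat > h.py <<'E'
import numpy as np, cv2
from cell import robot
def cam(n,save=None):
    c=robot.read_camera(n)
    if save: cv2.imwrite('pics/'+save,c['pixels'][:,:,::-1])
    return c
def proj(c,P):
    P=np.atleast_2d(P); q=(P-np.array(c['xyz']))@np.array(c['rotation']); q=q*[1,-1,-1]
    q=q@np.array(c['intrinsics']).T; return q[:,:2]/q[:,2:]
def ray(c,uv,z):
    uv=np.atleast_2d(uv).astype(float); K=np.array(c['intrinsics'])
    d=np.c_[uv,np.ones(len(uv))]@np.linalg.inv(K).T*[1,-1,-1]
    d=d@np.array(c['rotation']).T; o=np.array(c['xyz'])
    return o+d*((z-o[2])/d[:,2:])
E
python3 - <<'E'
from h import *
for n in('top','scene'):
    c=cam(n,n+'0.png'); print({k:(np.round(v,4).tolist()) for k,v in c.items() if k!='pixels'})
print(robot.observe())
E
```

```text
pics
{'intrinsics': [[470.2503, 0.0, 280.9153], [0.0, 470.2503, 213.6676], [0.0, 0.0, 1.0]], 'xyz': [0.4526, 0.0686, 1.1952], 'rotation': [0.1359, 0.0037, -1.59]}
{'intrinsics': [[413.0203, 0.0, 280.3718], [0.0, 413.0203, 209.8114], [0.0, 0.0, 1.0]], 'xyz': [1.2765, 0.0707, 0.8924], 'rotation': [0.6861, -0.0174, 1.5948]}
{'time': 0.1, 'qpos': array([-1.46203162e+00,  3.42664376e-01,  1.52488591e+00, -9.75092235e-06,
        1.27538445e+00, -1.46007109e-01]), 'qvel': array([ 5.44591439e-05,  2.58916068e-05, -3.39803229e-03,  9.73671116e-04,
        1.01696266e-03,  1.30755027e-03]), 'joint_efforts': array([ 1.34045338e-03, -4.32002878e+01, -2.44694817e+01,  7.18088890e-02,
        5.25118271e-02, -5.02151545e-05]), 'tool_pos': array([ 0.13229302, -0.50772827,  0.24312098]), 'tool_rot': array([-3.14026349e+00, -1.86032548e-04,  2.54774535e-01]), 'contact_force': array([ 0.06927525, -0.39094718,  0.0250688 ]), 'torque': array([ 0.00251862, -0.01463295,  0.01747988]), 'grip_force': 0.0, 'opening': 0.09212756669206018}
```

```bash
cat >> h.py <<'E'
from scipy.spatial.transform import Rotation as Rn
_cam=cam
def cam(n,save=None):
    c=dict(_cam(n,save))
    if 'rotation' in c and np.size(c['rotation'])==3: c['rotation']=Rn.from_euler('xyz',c['rotation']).as_matrix()
    return c
E
python3 - <<'E'
import cv2
for n in('top','scene'):
    a=cv2.imread(f'pics/{n}0.png'); cv2.imwrite(f'pics/{n}0b.png',cv2.resize(a,(800,600),interpolation=cv2.INTER_CUBIC))
E
```

```text
(no output)
```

View pics/top0b.png

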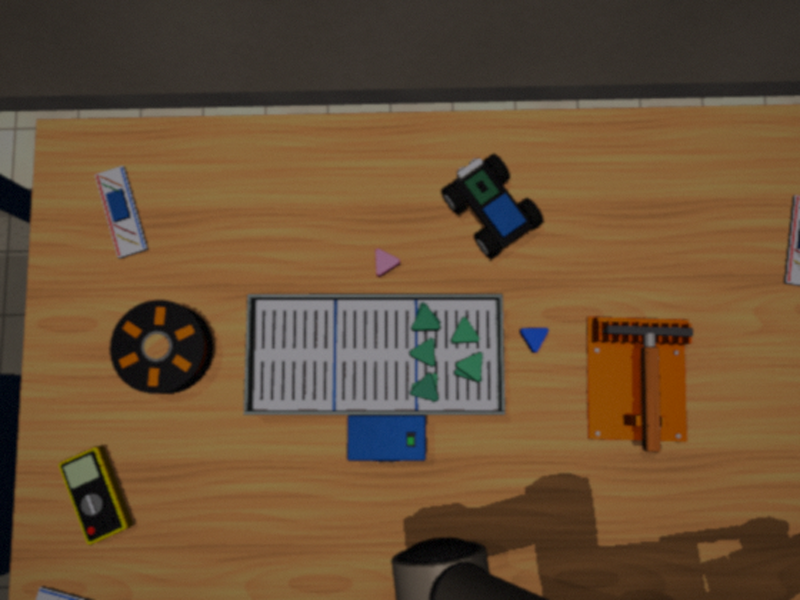

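View pics/scene0b.png

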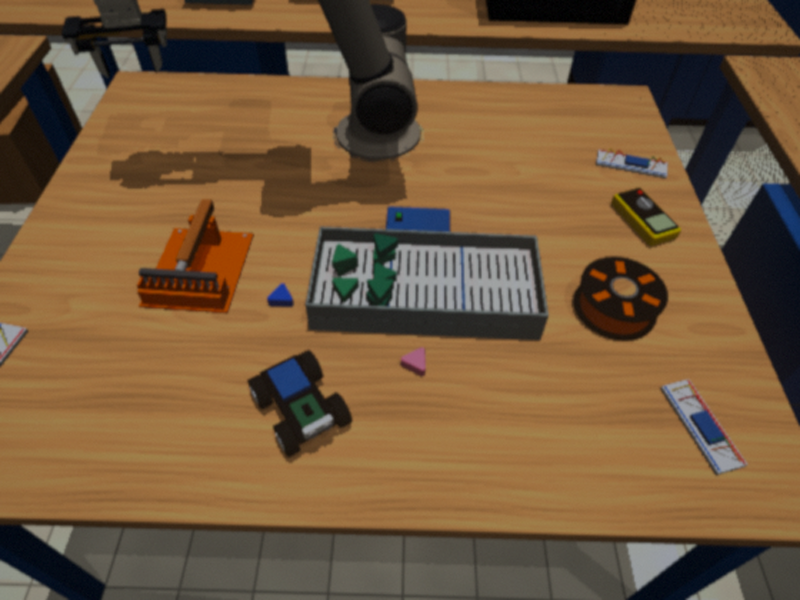

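```bash
python3 - <<'E'
from h import *
t=cam('top'); s=cam('scene')
T=t['pixels'][:,:,::-1];S=s['pixels'][:,:,::-1]
hsv=cv2.cvtColor(np.ascontiguousarray(T),cv2.COLOR_BGR2HSV)
# rest orange: saturated, within window
R=hsv[215:320,400:490]; m=((R[...,0]>=5)&(R[...,0]<=13)&(R[...,1]>215)&(R[...,2]>100)).astype(np.uint8)
m=cv2.morphologyEx(m,cv2.MORPH_OPEN,np.ones((3,3)))
p=cv2.findNonZero(m).reshape(-1,2)+[400,215]
print(cv2.boxPoints(cv2.minAreaRect(p.astype(np.float32))).tolist())
bx=cv2.boxPoints(cv2.minAreaRect(p.astype(np.float32))); print(np.round(ray(t,bx,0.006),4).tolist())
# bed corners guesses outer
uv=np.array([[246,295],[505,294],[503,413],[244,413]])/1.4286-.15
print('bed rim',np.round(ray(t,uv,0.075),4).tolist())
a=cv2.resize(T[200:300,165:360],(780,400),interpolation=cv2.INTER_CUBIC); cv2.imwrite('pics/a.png',a)
bb=cv2.resize(T[215:325,395:495],None,fx=3.6,fy=3.6,interpolation=cv2.INTER_CUBIC)
cc=cv2.resize(S[155:240,215:300],None,fx=4.6,fy=4.6,interpolation=cv2.INTER_CUBIC)
h=max(bb.shape[0],cc.shape[0]); 
z=np.zeros((600,800,3),np.uint8); z[:bb.shape[0],:bb.shape[1]]=bb; z[:cc.shape[0],405:405+cc.shape[1]]=cc[:,:395]
cv2.imwrite('pics/b.png',z[:400])
E
```

```text
[[442.0, 241.0], [474.0, 241.0], [474.0, 307.0], [442.0, 307.0]]
[[0.5374, -0.3361, 0.006], [0.5359, -0.4169, 0.006], [0.3721, -0.4046, 0.006], [0.3736, -0.3254, 0.006]]
bed rim [[0.6288, 0.332, 0.075], [0.6218, -0.105, 0.075], [0.4239, -0.0938, 0.075], [0.432, 0.3329, 0.075]]
```

View pics/a.png

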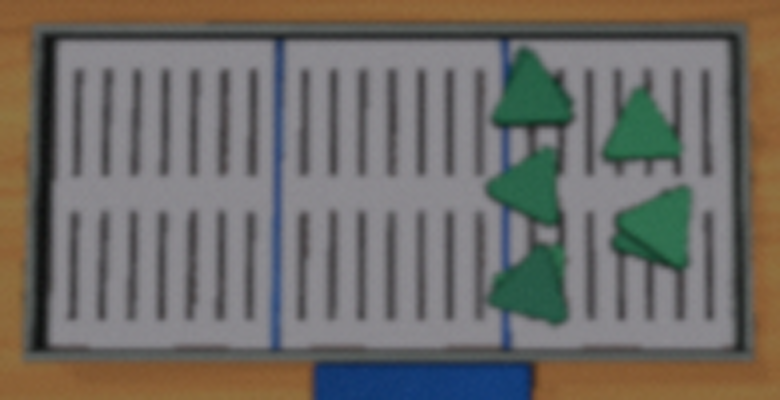

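View pics/b.png

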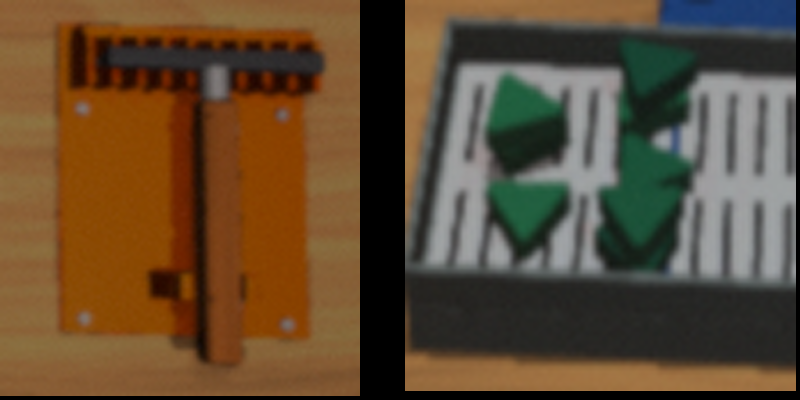

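```bash
cat > fit.py <<'E'
from h import *
from scipy.optimize import least_squares
def tf(p,L):
    c,s=np.cos(p[2]),np.sin(p[2]); L=np.array(L,float)
    return np.c_[c*L[:,0]-s*L[:,1]+p[0], s*L[:,0]+c*L[:,1]+p[1], L[:,2]]
def fit(c,p0,L,uv):
    r=least_squares(lambda p:((proj(c,tf(p,L))-uv)).ravel(),p0,loss='soft_l1')
    return r.x,(proj(c,tf(r.x,L))-uv)
if __name__=='__main__':
    t=cam('top')
    uv=np.array([[35,28],[748,27],[750,355],[28,355]])/4+[165,200]-.4
    L=np.array([[101,216,75],[101,-216,75],[-101,-216,75],[-101,216,75]])/1e3
    L2=np.array([[95,70,40],[95,-70,40],[-95,70,46],[-95,-70,46]])/1e3
    uv2=np.array([[279,40],[505,40],[275,350],[508,350]])/4+[165,200]-.4
    p,e=fit(t,[.53,.11,0],np.r_[L,L2],np.r_[uv,uv2]); print('bed',p.round(4),e.round(1).tolist())
    o=lambda a:np.array(a)/3.6+[395,215]-.4
    L=np.array([[90,86,6],[-125,86,6],[-125,-86,6],[60,72,76],[60,-72,76],[-139,0,83]])/1e3
    uv=o([[57,22],[61,331],[309,338],[108,56],[322,62],[224,363]])
    p,e=fit(t,[.47,-.37,0],L,uv); print('rest',p.round(4),e.round(1).tolist())
    s=cam('scene')
    L=np.array([[101,216,75],[101,-216,75],[-101,-216,75],[-101,216,75]])/1e3
    uv=np.array([[545,319],[310,312],[319,231],[538,238]])/1.4286-.15
    p,e=fit(s,[.53,.11,0],L,uv); print('bedS',p.round(4),e.round(1).tolist())
    uv=np.array([[139,271],[215,276]])/1.4286-.15
    L=np.array([[60,-72,76],[60,72,76]])/1e3
    p,e=fit(s,[.47,-.37,0],L,uv); print('restS',p.round(4),e.round(1).tolist())
    print(s['xyz'])
E
python3 fit.py
```

```text
bed [ 0.5268  0.1163 -0.0181] [[-0.7, -1.4], [0.3, -1.5], [1.6, 1.4], [-1.5, 1.6], [0.3, 0.0], [0.2, -0.1], [0.1, -0.0], [-0.2, -0.1]]
rest [ 0.4967 -0.3405 -0.0482] [[-0.1, -0.0], [-0.5, 0.1], [0.1, 0.2], [-0.4, -0.4], [0.6, -0.3], [0.4, 0.4]]
bedS [ 0.539   0.1192 -0.0006] [[5.0, 0.0], [-2.8, -0.3], [-0.0, 0.1], [-0.0, -0.2]]
restS [ 0.5007 -0.3413 -0.0529] [[-0.3, -0.2], [0.3, 0.1]]
[1.27648279 0.07066507 0.89236301]
```

Top view: the rest is on the right, with the rake bar at about (645,330) and its handle at (652,390). The bed is in the centre. The five visible green stacks are at (425,318), (465,330), (424,352), (469,366) and (425,387), and the scene view suggests three of them are two high. The blue triangle (534,338) and the pink one (387,262) lie outside the bed and are look-alikes. All eight green chips are in the bed, and the enlarged crops confirm it. Next I move over the rake.

Call:
step_arm([
  [[6.6,-1.18,0.5],0.3],
  [[6.6,-1.18,0.5],0.3],
  [[6.6,-1.18,0.5],0.3],
  [[6.6,-1.18,0.5],0.3],
  [[6.6,-1.18,0.5],0.3],
  [[6.6,-1.18,0.5],0.3],
  [[6.6,-1.18,0.5],0.3],
  [[6.6,-1.18,0.5],0.3],
  [[6.6,-1.18,0.5],0.3],
], hand=0)

```text
time: 1.42
tool_pos: [0.4972, -0.3399, 0.2135]
tool_rot: [3.142, 0.001, -0.045]
contact_force: [-0.0, 0.6, 0.7]
opening: 0.0918
grip_force: 0.0
```

```bash
cat >> h.py <<'E'
def wcam(save=None):
    o=robot.observe(); c=dict(robot.read_camera('wrist')); T=np.array(c['T_tool_cam'])
    Rt=Rn.from_euler('xyz',o['tool_rot']).as_matrix()
    c['rotation']=Rt@T[:3,:3]; c['xyz']=o['tool_pos']+Rt@T[:3,3]
    if save: cv2.imwrite('pics/'+save,c['pixels'][:,:,::-1])
    return c
E
python3 - <<'E'
from h import *
c=wcam('w1.png'); o=robot.observe(); print(o['time'],o['tool_pos'],o['tool_rot'],o['qpos'].round(3)); print(c['xyz'],[ (k,np.round(v,3).tolist()) for k,v in c.items() if k not in('pixels','rotation','xyz')])
from fit import tf
p=[.4967,-.3405,-.048]
L=np.array([[60,72,76],[60,-72,76],[-139,12,83],[-139,-12,83],[33,12,83],[33,-12,83],[90,86,6],[-125,86,6],[90,-86,6],[-125,-86,6]])/1e3
print(proj(c,tf(p,L)).round(0).tolist())
E
```

```text
1.475 [ 0.49686307 -0.34029784  0.21374945] [ 3.14141521e+00  4.43569280e-04 -4.61346767e-02] [-0.728  0.507  1.346 -0.     1.288  0.89 ]
[ 0.56302889 -0.34449198  0.35462209] [('intrinsics', [[326.902, 0.0, 274.812], [0.0, 326.902, 209.674], [0.0, 0.0, 1.0]]), ('T_tool_cam', [[0.001, 0.968, 0.25, 0.066], [1.0, -0.001, 0.0, 0.002], [0.001, 0.25, -0.968, -0.141], [0.0, 0.0, 0.0, 1.0]])]
[[187.0, 133.0], [361.0, 133.0], [261.0, 346.0], [286.0, 346.0], [259.0, 167.0], [288.0, 167.0], [189.0, 101.0], [201.0, 292.0], [359.0, 101.0], [347.0, 293.0]]
```

View pics/w1.png

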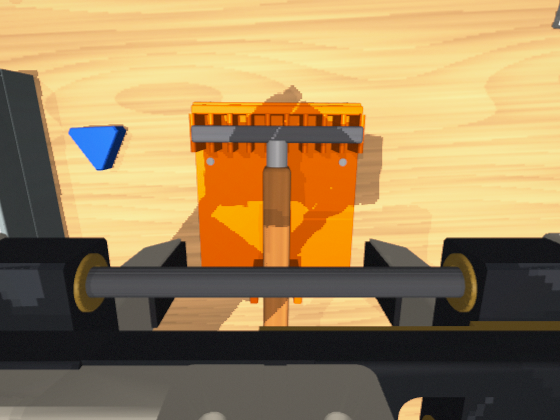

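The wrist view shows the bar at columns 191–364 and the handle at 262–291. That puts the rake about 2.5 mm further to -y than I estimated, with the yaw agreeing.

Call:
step_arm([
  [[0,0.05,1.0],0],
  [[0,0.05,1.8],0],
  [[0,0.05,2.2],0],
  [[0,0.05,2.43],0],
  [[0,0.05,2.43],0],
])

```text
time: 2.1
tool_pos: [0.4969, -0.3432, 0.0677]
tool_rot: [-3.141, 0.001, -0.046]
contact_force: [0.5, 0.3, -0.6]
opening: 0.092
grip_force: 0.0
```

Call:
step_arm([
  [[0,0,0],0],
  [[0,0,0],0],
  [[0,0,0],0],
  [[0,0,0],0],
  [[0,0,0],0],
  [[0,0,0],0],
], hand=255, squeeze=55)

```text
time: 2.85
tool_pos: [0.4976, -0.3427, 0.0679]
tool_rot: [3.142, 0.0, -0.045]
contact_force: [1.4, -0.6, 0.3]
opening: 0.0364
grip_force: 0.0
```

Call:
step_arm([
  [[0,0,0],0],
  [[0,0,0],0],
  [[0,0,0],0],
  [[0,0,0],0],
])

```text
time: 3.35
tool_pos: [0.4975, -0.3426, 0.0679]
tool_rot: [-3.141, 0.0, -0.045]
contact_force: [0.4, 1.3, 0.5]
opening: 0.0239
grip_force: 55.0
```

Call:
step_arm([
  [[0,0,-0.15],0],
  [[0,0,-0.3],0],
  [[0,0,-0.6],0],
  [[0,0,-1.0],0],
  [[0,0,-1.5],0],
  [[0,0,-2.0],0],
  [[0,0,-2.0],0],
])

```text
time: 4.22
tool_pos: [0.4986, -0.3437, 0.1908]
tool_rot: [3.138, -0.005, -0.045]
contact_force: [-0.2, -0.5, -3.8]
opening: 0.0233
grip_force: 55.0
```

```bash
cat > bed.py <<'E'
from h import *
B=np.array([.527,.1163,-.018])
def tobed(P):
    d=np.atleast_2d(P)[:,:2]-B[:2]; c,s=np.cos(B[2]),np.sin(B[2]); return np.c_[c*d[:,0]+s*d[:,1],-s*d[:,0]+c*d[:,1]]*1e3
def toworld(x,y):
    c,s=np.cos(B[2]),np.sin(B[2]); return B[0]+(c*x-s*y)/1e3,B[1]+(s*x+c*y)/1e3
def grip(x,y): # TCP for tips at bed (x,y), rake yaw = bed+90deg
    return np.round(toworld(x,y-60),4)
def toolmove(wx,wy):
    o=robot.observe(); y=o['tool_rot'][2]; d=np.array([wx,wy])-o['tool_pos'][:2]
    return np.round(np.array([np.cos(y)*d[0]+np.sin(y)*d[1],np.sin(y)*d[0]-np.cos(y)*d[1]])/.06,3), np.round(o['tool_pos'],4), np.round(o['tool_rot'],3)
def green(c):
    h=cv2.cvtColor(np.ascontiguousarray(c['pixels']),cv2.COLOR_RGB2HSV)
    return ((h[...,0]>60)&(h[...,0]<95)&(h[...,1]>90)&(h[...,2]>40)).astype(np.uint8)
E
python3 - <<'E'
from bed import *
t=cam('top')
o=lambda a:np.array(a)/4+[165,200]-.4
for n,z,pts in [('A',.084,[[532,92],[571,120],[493,122]]),('B',.062,[[530,185],[557,220],[488,188]]),('C',.084,[[530,288],[562,320],[490,300]]),('D',.062,[[643,130],[604,158],[680,155]]),('E',.084,[[655,228],[615,225],[690,190]]),('Eb',.062,[[613,245]])]:
    print(n,tobed(ray(t,o(pts),z)).round(0).tolist())
print(grip(0,-118),toolmove(*grip(0,-118)))
E
```

```text
A [[57.0, -85.0], [40.0, -108.0], [39.0, -62.0]]
B [[3.0, -84.0], [-18.0, -100.0], [1.0, -59.0]]
C [[-59.0, -83.0], [-77.0, -102.0], [-66.0, -59.0]]
D [[36.0, -152.0], [19.0, -129.0], [21.0, -175.0]]
E [[-24.0, -157.0], [-22.0, -133.0], [-2.0, -178.0]]
Eb [[-33.0, -133.0]]
[ 0.5238 -0.0617] (array([ 0.221, -4.703]), array([ 0.4978, -0.343 ,  0.1886]), array([ 3.14e+00, -2.00e-03, -4.50e-02]))
```

Call:
step_arm([
  [[0.03,-0.5,0],-0.16],
  [[0.05,-1.0,0],-0.33],
  [[0.07,-1.6,0],-0.5],
  [[0.1,-2.2,0],-0.68],
  [[0.13,-2.8,0],-0.86],
  [[0.16,-3.4,0],-1.04],
  [[0.18,-4.0,0],-1.22],
  [[0.2,-4.4,0],-1.4],
  [[0.22,-4.7,0],-1.55],
  [[0.22,-4.7,0],-1.6],
])

```text
time: 5.52
tool_pos: [0.5226, -0.06, 0.1861]
tool_rot: [-3.139, -0.001, 1.559]
contact_force: [-0.1, -0.6, -3.2]
opening: 0.0241
grip_force: 55.0
```

```bash
python3 - <<'E'
from bed import *
c=wcam('w2.png'); print(toolmove(*grip(0,-118)))
E
```

```text
(array([-0.017,  0.019]), array([ 0.5227, -0.0607,  0.1862]), array([-3.139e+00, -1.000e-03,  1.560e+00]))
```

View pics/w2.png

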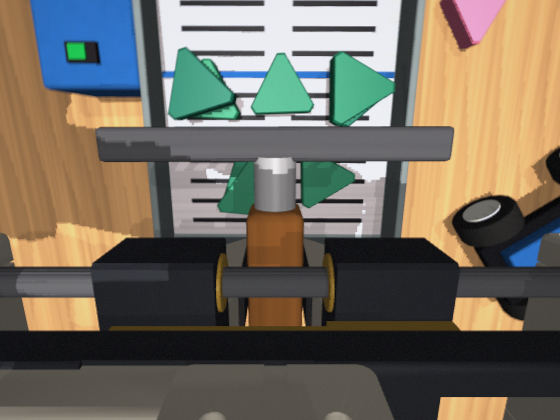

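The wrist view shows the rake held square over the bed. The column of chips just beyond the bar (rows 50–125) lies this side of the blue seam (row 74), and two more chips are behind the bar. I check the y alignment against the seam and rims.

```bash
python3 - <<'E'
from bed import *
o=robot.observe(); c=wcam()
for n,uv,z in [('seam',[[200,74],[340,74]],.04),('rimR top in/out',[[405,60],[419,60]],.075),('rimL',[[160,60],[146,60]],.075),('col back',[[240,117],[310,107]],.062),('Aback',[[342,126]],.084),('Cb',[[170,115]],.084),('bar',[[100,127],[450,127]],float(o['tool_pos'][2])-.062+.07)]:
    print(n,tobed(ray(c,uv,z)).round(1).tolist())
E
```

```text
seam [[-64.9, -71.2], [50.0, -70.3]]
rimR top in/out [[89.3, -65.8], [99.3, -65.7]]
rimL [[-85.4, -67.0], [-95.4, -67.1]]
col back [[-30.3, -105.4], [24.1, -97.6]]
Aback [[45.4, -111.7]]
Cb [[-78.1, -105.0]]
bar [[-71.8, -112.9], [66.5, -111.8]]
```

Call:
step_arm([
  [[0,0,0.3],0],
  [[0,0,0.6],0],
  [[0,0,0.95],0],
  [[0.1,0,0.95],0],
  [[0.3,0,0.95],0],
  [[0.5,0,0.95],0],
  [[0.7,0,0.95],0],
  [[0.9,0,0.95],0],
  [[1.1,0,0.95],0],
  [[1.3,0,0.95],0],
])

```text
time: 6.88
tool_pos: [0.5248, 0.0172, 0.131]
tool_rot: [3.141, 0.0, 1.555]
contact_force: [0.2, -0.7, -3.0]
opening: 0.0233
grip_force: 55.0
```

Call:
step_arm([
  [[0.2,0,0],0],
  [[0.3,0,0],0],
  [[0.3,0,0],0],
  [[0.3,0,-0.4],0],
  [[0.3,0,-0.9],0],
  [[-0.4,0,-0.9],0],
  [[-1.0,0,-0.9],0],
  [[-1.6,0,-0.9],0],
  [[-1.6,0,-0.9],0],
])

```text
time: 8.0
tool_pos: [0.5231, -0.0821, 0.1847]
tool_rot: [-3.141, 0.001, 1.551]
contact_force: [0.2, -0.2, -4.1]
opening: 0.0238
grip_force: 55.0
```

```bash
python3 - <<'E'
from bed import *
c=wcam(); t=cam('top'); s=cam('scene'); print(toolmove(*grip(0,-118)))
z=np.zeros((560,800,3),np.uint8)
z[:300]=cv2.resize(t['pixels'][200:300,165:360],(800,300))
z[300:,:400]=cv2.resize(s['pixels'][155:240,215:390],(400,260))
z[300:,400:]=cv2.resize(c['pixels'][:250],(400,260))
cv2.imwrite('pics/m1.png',z[:,:,::-1])
E
```

```text
(array([0.293, 0.008]), array([ 0.523 , -0.0793,  0.1847]), array([-3.141, -0.   ,  1.554]))
```

View pics/m1.png

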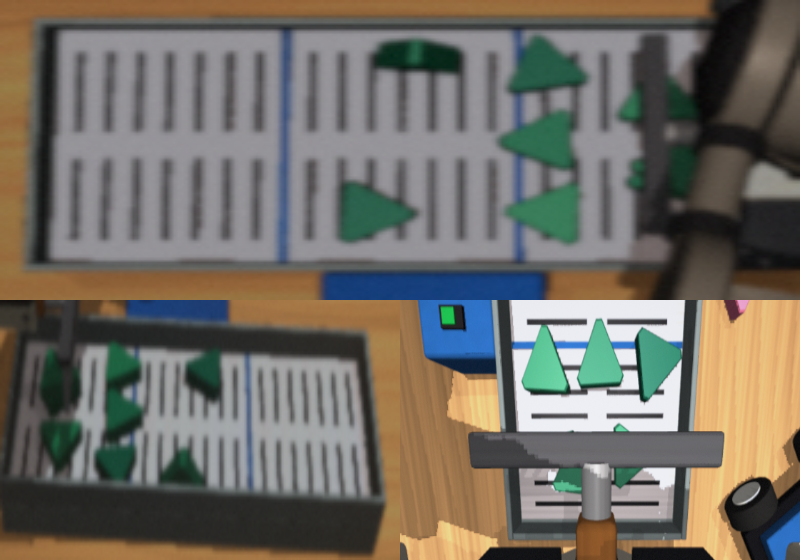

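```bash
python3 - <<'E'
from bed import *
t=cam('top'); s=cam('scene')
o=lambda a:np.array(a)/[800/195,3]+[165,200]-.3
print('apex',tobed(ray(t,o([[417,41],[417,68]]),.083)).round(0).tolist())
print('base near',tobed(ray(t,o([[375,72],[460,72]]),.042)).round(0).tolist())
print('far corners',tobed(ray(t,o([[377,44],[460,46]]),.045)).round(0).tolist())
z=np.hstack([cv2.resize(t['pixels'][200:235,250:290],(400,350),interpolation=cv2.INTER_CUBIC),cv2.resize(s['pixels'][195:225,278:318],(400,350),interpolation=cv2.INTER_CUBIC)])
cv2.imwrite('pics/a2.png',z[:,:,::-1])
E
```

```text
apex [[79.0, -10.0], [58.0, -10.0]]
base near [[59.0, 16.0], [59.0, -35.0]]
far corners [[82.0, 15.0], [80.0, -35.0]]
```

View pics/a2.png

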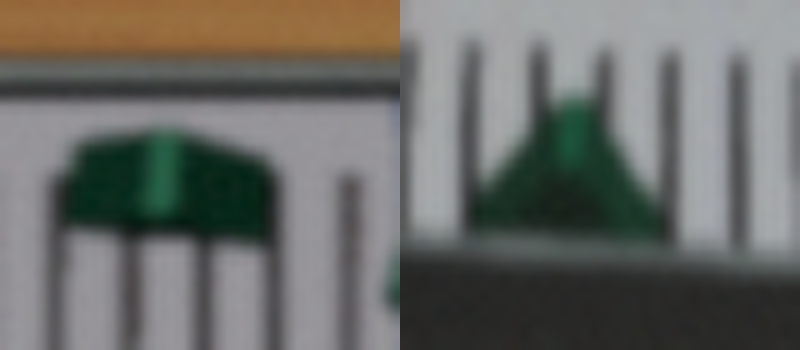

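```bash
python3 - <<'E'
from bed import *
w=toworld(29,-10); print(w,toolmove(*w))
E
```

```text
(np.float64(0.5558153118466872), np.float64(0.10577964814380383)) (array([3.084, 0.498]), array([ 0.5231, -0.0788,  0.1848]), array([-3.141, -0.   ,  1.556]))
```

Call:
step_arm([
  [[0.3,0.05,0],0.17],
  [[0.7,0.1,0],0.35],
  [[1.1,0.2,0],0.53],
  [[1.5,0.3,0],0.71],
  [[1.9,0.35,0],0.89],
  [[2.3,0.4,0],1.07],
  [[2.7,0.45,0],1.25],
  [[3.0,0.5,0],1.43],
  [[3.08,0.5,0],1.57],
  [[3.08,0.5,0],1.57],
])

```text
time: 9.5
tool_pos: [0.5558, 0.1059, 0.1847]
tool_rot: [-3.142, 0.001, -0.012]
contact_force: [-1.1, -0.1, -3.7]
opening: 0.0235
grip_force: 55.0
```

```bash
python3 - <<'E'
from bed import *
w=toworld(29,-10); print(w,toolmove(*w))
c=wcam('w3.png'); 
g=green(c); n,l,st,ce=cv2.connectedComponentsWithStats(g); print([ (st[i][:5].tolist()) for i in range(1,n) if st[i][4]>60])
z=robot.observe()['tool_pos'][2]
print('apex proj',[ (proj(c,[*toworld(x,-10),.083]).round(0).tolist()) for x in (58,80)],'wall in',proj(c,[*toworld(95,-10),.075]).round(0).tolist())
E
```

```text
(np.float64(0.5558153118466872), np.float64(0.10577964814380383)) (array([0.001, 0.003]), array([0.5558, 0.1059, 0.1847]), array([-3.142e+00,  1.000e-03, -1.200e-02]))
[[337, 161, 61, 32, 1410], [407, 165, 66, 55, 2374], [327, 205, 54, 34, 1228], [433, 234, 54, 33, 1013], [459, 297, 15, 6, 68]]
apex proj [[[273.0, 176.0]], [[273.0, 146.0]]] wall in [[274.0, 125.0]]
```

View pics/w3.png

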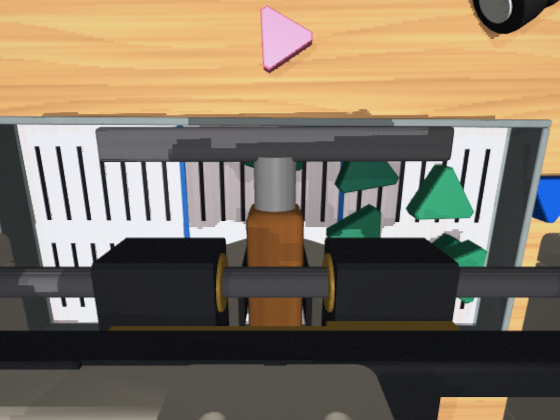

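Call:
step_arm([
  [[0,0,0.4],0],
  [[0,0,0.77],0],
  [[0,0,0.77],0],
  [[-0.15,0,0.77],0],
  [[-0.3,0,0.77],0],
  [[-0.45,0,0.77],0],
  [[-0.6,0,0.77],0],
  [[-0.75,0,0.77],0],
  [[-0.75,0,0.4],0],
  [[-0.75,0,-0.2],0],
])

```text
time: 10.8
tool_pos: [0.5099, 0.1053, 0.1966]
tool_rot: [3.141, 0.003, -0.015]
contact_force: [0.7, -0.4, -3.2]
opening: 0.0236
grip_force: 55.0
```

```bash
python3 - <<'E'
from bed import *
w=grip(0,-118); print(w,toolmove(*w))
t=cam('top'); s=cam('scene')
z=np.zeros((600,800,3),np.uint8)
z[:300]=cv2.resize(t['pixels'][200:300,165:360],(800,300))
z[300:,:600]=cv2.resize(s['pixels'][155:240,215:390],(600,300))
cv2.imwrite('pics/m2.png',z[:,:,::-1])
E
```

```text
[ 0.5238 -0.0617] (array([0.273, 2.78 ]), array([0.5099, 0.1053, 0.1966]), array([ 3.141e+00,  3.000e-03, -1.500e-02]))
```

View pics/m2.png

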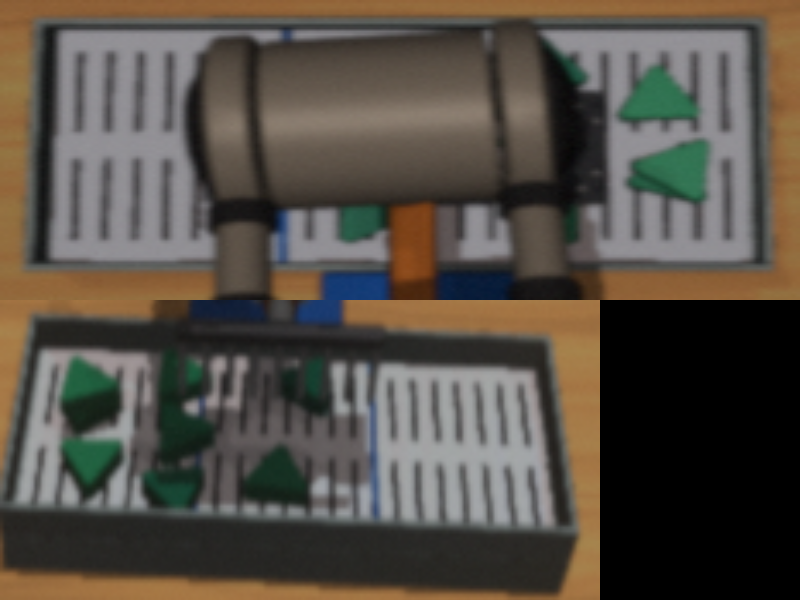

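Composite m2 shows that the front chip, at scene crop (277,475), has moved away from the wall. Whether it now lies flat isn't clear from this view. My picture allowance is used up, so from here I measure by mask and contour numbers. I move the arm aside, ready for the next pass.

Call:
step_arm([
  [[0.03,0.3,0],-0.17],
  [[0.06,0.7,0],-0.35],
  [[0.1,1.1,0],-0.53],
  [[0.14,1.5,0],-0.71],
  [[0.18,1.9,0],-0.89],
  [[0.22,2.3,0],-1.07],
  [[0.25,2.6,0],-1.25],
  [[0.27,2.78,0],-1.43],
  [[0.27,2.78,0],-1.57],
  [[0.27,2.78,0],-1.57],
])

```text
time: 12.15
tool_pos: [0.5242, -0.0617, 0.1958]
tool_rot: [-3.14, -0.0, 1.553]
contact_force: [-0.0, -0.5, -3.6]
opening: 0.0237
grip_force: 55.0
```

```bash
cat >> bed.py <<'E'
def chips(c,z=.062,rect=None):
    g=green(c); g=cv2.morphologyEx(g,cv2.MORPH_OPEN,np.ones((2,2),np.uint8))
    cs,_=cv2.findContours(g,cv2.RETR_EXTERNAL,cv2.CHAIN_APPROX_NONE)
    for k in cs:
        if len(k)<12: continue
        P=tobed(ray(c,k.reshape(-1,2),z)).astype(np.float32)
        m=P.mean(0)
        if abs(m[0])>110 or abs(m[1])>225: continue
        a=cv2.contourArea(P); ta,tri=cv2.minEnclosingTriangle(P); h=cv2.boundingRect(P.round().astype(np.int32))
        M=cv2.moments(P); ce=(M['m10']/M['m00'],M['m01']/M['m00'])
        print('c(%.0f,%.0f) area %.0f tri %.0f bbox x%d..%d y%d..%d'%(*ce,a,ta,h[0],h[0]+h[2],h[1],h[1]+h[3]), tri.reshape(-1,2).round(0).tolist())
def warp(c,z=.062,step=7):
    # ascii map: rows x from +95 down, columns y from +210 down
    pts=[];xs=range(98,-99,-step);ys=range(212,-213,-step//2-1)
    im=cv2.cvtColor(c['pixels'],cv2.COLOR_RGB2HSV); g=green(c)
    for x in xs:
        r=''
        for y in ys:
            u,v=proj(c,[*toworld(x,y),z])[0].round().astype(int)
            if 0<=u<560 and 0<=v<420: r+= ('.' if not g[v,u] else str(min(9,im[v,u,2]//20)))
            else: r+=' '
        print('%4d '%x+r)
E
python3 - <<'E'
from bed import *
w=grip(0,-118); print(w,toolmove(*w))
t=cam('top'); chips(t); warp(t)
E
```

```text
[ 0.5238 -0.0617] (array([-0.001, -0.007]), array([ 0.5242, -0.0617,  0.1958]), array([-3.14 , -0.   ,  1.553]))
c(-58,-90) area 1002 tri 1196 bbox x-81..-37 y-105..-66 [[-35.0, -105.0], [-84.0, -105.0], [-57.0, -56.0]]
c(-58,16) area 1009 tri 1214 bbox x-78..-35 y-7..33 [[-84.0, 31.0], [-30.0, 32.0], [-59.0, -14.0]]
c(-1,-86) area 1017 tri 1236 bbox x-21..21 y-103..-61 [[26.0, -100.0], [-26.0, -103.0], [-2.0, -54.0]]
c(28,-144) area 61 tri 96 bbox x20..40 y-147..-141 [[20.0, -147.0], [20.0, -142.0], [54.0, -142.0]]
c(40,-9) area 995 tri 1234 bbox x15..57 y-31..14 [[7.0, -8.0], [57.0, 16.0], [53.0, -36.0]]
c(57,-87) area 976 tri 1225 bbox x39..82 y-108..-68 [[37.0, -65.0], [86.0, -81.0], [48.0, -118.0]]
  98 .....................................................................................
  91 .....................................................................................
  84 ...........................................................4.........................
  77 ..........................................................44.........................
  70 ..................
[... 1551 characters left out ...]
..............4444444.............56666665.....................
 -56 ....................................44444444............66666665.....................
 -63 ....................................4455544.............4566666......................
 -70 ....................................44444..................5666......................
 -77 ....................................44.......................55......................
 -84 .....................................................................................
 -91 .....................................................................................
 -98 .....................................................................................
```

Chip A now lies flat at bed (40,-9), so every loose chip is flat. Next I lower the tines between the column and the two front chips, and push those two to the far panel.

Call:
step_arm([
  [[0.5,0,0],0],
  [[1.0,0,0],0],
  [[1.18,0,0],0],
  [[1.18,0,0.4],0],
  [[1.18,0,0.8],0],
  [[1.18,0,1.2],0],
  [[1.18,0,1.5],0],
  [[1.18,0,1.5],0],
])

```text
time: 13.2
tool_pos: [0.525, 0.0089, 0.1056]
tool_rot: [-3.138, 0.0, 1.553]
contact_force: [0.2, 0.9, -4.5]
opening: 0.0236
grip_force: 55.0
```

Call:
step_arm([
  [[0.15,0,0],0],
  [[0.4,0,0],0],
  [[0.65,0,0],0],
  [[0.9,0,0],0],
  [[1.15,0,0],0],
  [[1.4,0,0],0],
  [[1.65,0,0],0],
  [[1.9,0,0],0],
  [[2.1,0,0],0],
  [[2.25,0,0],0],
])

```text
time: 14.45
tool_pos: [0.5281, 0.1449, 0.1068]
tool_rot: [-3.141, 0.0, 1.555]
contact_force: [0.2, -1.1, -3.5]
opening: 0.0237
grip_force: 55.0
```

Call:
step_arm([
  [[-0.15,0,0],0],
  [[-0.15,0,-0.5],0],
  [[-0.15,0,-1.0],0],
  [[-0.15,0,-1.5],0],
  [[-1.0,0,-1.5],0],
  [[-1.8,0,-1.5],0],
  [[-2.6,0,-1.5],0],
  [[-3.4,0,-1.5],0],
  [[-3.4,0,-1.5],0],
])

```text
time: 15.58
tool_pos: [0.5244, -0.0638, 0.1967]
tool_rot: [-3.141, 0.001, 1.549]
contact_force: [-0.2, 0.3, -3.9]
opening: 0.0237
grip_force: 55.0
```

```bash
python3 - <<'E'
from bed import *
w=grip(2,-118); print(w,toolmove(*w))
t=cam('top'); chips(t); warp(t)
E
```

```text
[ 0.5258 -0.0617] (array([0.036, 0.022]), array([ 0.5244, -0.0638,  0.1967]), array([-3.141e+00,  1.000e-03,  1.549e+00]))
c(-58,-90) area 985 tri 1196 bbox x-81..-37 y-105..-66 [[-35.0, -105.0], [-84.0, -105.0], [-57.0, -56.0]]
c(-60,108) area 978 tri 1214 bbox x-78..-37 y84..126 [[-81.0, 126.0], [-30.0, 119.0], [-66.0, 76.0]]
c(-1,-86) area 1020 tri 1240 bbox x-21..21 y-103..-61 [[26.0, -100.0], [-26.0, -103.0], [-2.0, -54.0]]
c(31,-146) area 79 tri 130 bbox x19..47 y-149..-143 [[19.0, -149.0], [20.0, -144.0], [68.0, -145.0]]
c(31,104) area 987 tri 1120 bbox x10..52 y90..132 [[7.0, 90.0], [29.0, 136.0], [56.0, 91.0]]
c(57,-87) area 971 tri 1225 bbox x39..82 y-108..-68 [[37.0, -65.0], [86.0, -81.0], [48.0, -118.0]]
  98 .....................................................................................
  91 .....................................................................................
  84 ...........................................................4.........................
  77 ..........................................................44.........................
  70 .....
[... 1564 characters left out ...]
43................................56666665.....................
 -56 ..................44444442..............................66666665.....................
 -63 ..................44444443..............................46666665.....................
 -70 .................444443....................................5666......................
 -77 .............................................................55......................
 -84 .....................................................................................
 -91 .....................................................................................
 -98 .....................................................................................
```

Call:
step_arm([
  [[0.03,0.02,0],0],
  [[0.03,0.02,0.4],0],
  [[0.03,0.02,0.8],0],
  [[0.03,0.02,1.2],0],
  [[0.03,0.02,1.5],0],
  [[0.03,0.02,1.5],0],
])

```text
time: 16.38
tool_pos: [0.5253, -0.0566, 0.1058]
tool_rot: [-3.139, -0.001, 1.557]
contact_force: [0.4, -0.8, -3.2]
opening: 0.0237
grip_force: 55.0
```

Call:
step_arm([
  [[0.15,0,0],0],
  [[0.4,0,0],0],
  [[0.65,0,0],0],
  [[0.9,0,0],0],
  [[1.15,0,0],0],
  [[1.4,0,0],0],
  [[1.55,0,0],0],
  [[1.6,0,0],0],
])

```text
time: 17.38
tool_pos: [0.5243, 0.0382, 0.1066]
tool_rot: [-3.134, 0.002, 1.557]
contact_force: [-10.3, -8.6, 1.8]
opening: 0.0237
grip_force: 55.0
```

Call:
step_arm([
  [[-0.15,0,0],0],
  [[-0.15,0,-0.5],0],
  [[-0.15,0,-1.0],0],
  [[-0.15,0,-1.5],0],
  [[-0.15,0,-1.6],0],
  [[0.6,0,-1.6],0],
  [[1.4,0,-1.6],0],
  [[2.0,0,-1.6],0],
  [[2.0,0,-1.6],0],
])

```text
time: 18.5
tool_pos: [0.5288, 0.1605, 0.2016]
tool_rot: [-3.14, -0.0, 1.558]
contact_force: [-0.4, -0.7, -4.0]
opening: 0.0238
grip_force: 55.0
```

```bash
python3 - <<'E'
from bed import *
t=cam('top'); chips(t); warp(t); print(toolmove(.52,0))
s=cam('scene'); print('scene'); chips(s); print('at z84');chips(t,.084)
E
```

```text
c(-76,119) area 28 tri 57 bbox x-78..-72 y113..126 [[-73.0, 113.0], [-78.0, 113.0], [-78.0, 134.0]]
c(-58,106) area 279 tri 455 bbox x-69..-46 y98..114 [[-54.0, 89.0], [-78.0, 113.0], [-40.0, 113.0]]
c(-26,-163) area 1274 tri 1641 bbox x-48..-1 y-180..-138 [[1.0, -180.0], [-51.0, -179.0], [-30.0, -117.0]]
c(32,-154) area 1032 tri 1250 bbox x17..57 y-176..-131 [[17.0, -183.0], [17.0, -130.0], [64.0, -151.0]]
c(65,-17) area 110 tri 254 bbox x51..82 y-23..-10 [[95.0, -9.0], [51.0, -25.0], [51.0, -14.0]]
  98 .....................................................................................
  91 .....................................................................................
  84 ............................................3........................................
  77 ............................................33.......................................
  70 .............................................2.......................................
  63 .............................................22......................................
  56 ...........................................
[... 2648 characters left out ...]
tri 1421 bbox x-56..-9 y-177..-136 [[-63.0, -175.0], [-29.0, -127.0], [-6.0, -179.0]]
c(-54,-1) area 1013 tri 1258 bbox x-77..-30 y-14..24 [[-55.0, 26.0], [-22.0, -13.0], [-86.0, -14.0]]
at z84
c(-76,115) area 27 tri 55 bbox x-78..-72 y109..122 [[-73.0, 109.0], [-78.0, 109.0], [-78.0, 130.0]]
c(-58,103) area 268 tri 438 bbox x-69..-47 y96..111 [[-55.0, 86.0], [-78.0, 109.0], [-41.0, 110.0]]
c(-27,-160) area 1225 tri 1578 bbox x-48..-3 y-177..-136 [[-0.0, -177.0], [-51.0, -177.0], [-31.0, -115.0]]
c(30,-152) area 992 tri 1202 bbox x15..54 y-173..-129 [[61.0, -149.0], [15.0, -181.0], [15.0, -128.0]]
c(62,-18) area 106 tri 244 bbox x49..79 y-24..-11 [[92.0, -10.0], [49.0, -26.0], [49.0, -14.0]]
```

```bash
python3 - <<'E'
from bed import *
w=grip(0,-191); print(w,toolmove(*w))
E
```

```text
[ 0.5225 -0.1347] (array([-4.881, -0.037]), array([0.529 , 0.1581, 0.2018]), array([-3.140e+00,  1.000e-03,  1.556e+00]))
```

Call:
step_arm([
  [[-0.8,0,0],0],
  [[-1.7,0,0],0],
  [[-2.6,0,0],0],
  [[-3.5,-0.02,0],0],
  [[-4.3,-0.03,0],0],
  [[-4.88,-0.04,0],0],
  [[-4.88,-0.04,0],0],
  [[-4.88,-0.04,0.4],0],
  [[-4.88,-0.04,0.7],0],
  [[-4.88,-0.04,0.7],0],
])

```text
time: 19.85
tool_pos: [0.5213, -0.1343, 0.1595]
tool_rot: [-3.138, -0.001, 1.555]
contact_force: [0.5, -0.3, -3.3]
opening: 0.0232
grip_force: 55.0
```

```bash
python3 - <<'E'
from bed import *
w=grip(0,-191); print(w,toolmove(*w))
t=cam('top'); chips(t); warp(t)
E
```

```text
[ 0.5225 -0.1347] (array([-0.007,  0.021]), array([ 0.5213, -0.1343,  0.1595]), array([-3.138e+00, -1.000e-03,  1.555e+00]))
c(-63,-4) area 1027 tri 1201 bbox x-83..-42 y-19..21 [[-89.0, -19.0], [-63.0, 27.0], [-37.0, -19.0]]
c(-60,108) area 989 tri 1215 bbox x-78..-37 y84..126 [[-66.0, 77.0], [-82.0, 126.0], [-30.0, 119.0]]
c(-26,-163) area 1274 tri 1641 bbox x-48..-1 y-180..-138 [[1.0, -180.0], [-51.0, -179.0], [-30.0, -117.0]]
c(-5,-4) area 999 tri 1185 bbox x-26..18 y-19..21 [[22.0, -19.0], [-31.0, -19.0], [-5.0, 26.0]]
c(30,105) area 998 tri 1120 bbox x10..52 y90..132 [[7.0, 90.0], [29.0, 136.0], [56.0, 91.0]]
c(32,-154) area 1026 tri 1250 bbox x17..57 y-176..-131 [[17.0, -183.0], [17.0, -130.0], [64.0, -151.0]]
c(64,-5) area 971 tri 1200 bbox x49..91 y-23..16 [[51.0, 24.0], [94.0, -9.0], [47.0, -28.0]]
  98 .....................................................................................
  91 ...........................................4.........................................
  84 ..........................................444........................................
  77 ..
[... 1658 characters left out ...]
43.................66665.......................................
 -56 ..................44444442.............6666666.......................................
 -63 ..................44444443............66666665.......................................
 -70 .................444443.................566665.......................................
 -77 ..........................................6665.......................................
 -84 .....................................................................................
 -91 .....................................................................................
 -98 .....................................................................................
```

Call:
step_arm([
  [[0,0,0.3],0],
  [[0,0,0.54],0],
  [[0.1,0,0.54],0],
  [[0.22,0,0.54],0],
  [[0.34,0,0.54],0],
  [[0.46,0,0.54],0],
  [[0.58,0,0.54],0],
  [[0.7,0,0.54],0],
  [[0.82,0,0.54],0],
  [[0.94,0,0.54],0],
])

```text
time: 21.15
tool_pos: [0.5234, -0.078, 0.1285]
tool_rot: [3.142, 0.0, 1.555]
contact_force: [-0.1, 0.1, -3.2]
opening: 0.0235
grip_force: 55.0
```

Call:
step_arm([
  [[0.12,0,0],0],
  [[0.24,0,0],0],
  [[0.36,0,0],0],
  [[0.48,0,0],0],
  [[0.6,0,0],0],
  [[0.6,0,-0.5],0],
  [[0.6,0,-1.2],0],
  [[1.4,0,-1.3],0],
  [[2.2,0,-1.3],0],
])

```text
time: 22.28
tool_pos: [0.5258, 0.0546, 0.2075]
tool_rot: [3.14, -0.0, 1.553]
contact_force: [0.0, 0.6, -4.1]
opening: 0.0235
grip_force: 55.0
```

Call:
step_arm([
  [[0.7,0,0],0],
  [[1.4,0,0],0],
  [[1.6,0,0],0],
  [[1.6,0,0],0],
])

```text
time: 22.78
tool_pos: [0.5267, 0.15, 0.2062]
tool_rot: [-3.141, 0.0, 1.556]
contact_force: [-0.0, -0.8, -3.5]
opening: 0.0235
grip_force: 55.0
```

```bash
python3 - <<'E'
from bed import *
t=cam('top'); chips(t); warp(t); print(toolmove(.52,0))
s=cam('scene'); print('scene'); chips(s);warp(s)
E
```

```text
c(-71,122) area 79 tri 124 bbox x-78..-58 y117..126 [[-53.0, 121.0], [-78.0, 117.0], [-78.0, 127.0]]
c(-64,6) area 119 tri 172 bbox x-74..-54 y3..11 [[-50.0, 3.0], [-76.0, 3.0], [-63.0, 16.0]]
c(-61,94) area 239 tri 327 bbox x-71..-49 y86..102 [[-75.0, 101.0], [-46.0, 101.0], [-63.0, 78.0]]
c(-15,-86) area 326 tri 445 bbox x-24..-8 y-108..-71 [[-12.0, -120.0], [-25.0, -72.0], [-7.0, -72.0]]
c(-29,-161) area 983 tri 1180 bbox x-48..-6 y-179..-138 [[-2.0, -172.0], [-51.0, -181.0], [-34.0, -130.0]]
c(32,-154) area 1032 tri 1250 bbox x17..57 y-176..-131 [[17.0, -183.0], [17.0, -130.0], [64.0, -151.0]]
  98 .....................................................................................
  91 .....................................................................................
  84 .....................................................................................
  77 .....................................................................................
  70 .....................................................................................
  63 ...................................
[... 5078 characters left out ...]
.32...............222222.......................................
 -56 ..................33..3332.............2222222.......................................
 -63 ..................32..33................222222.......................................
 -70 ..................2......................22222.......................................
 -77 ...........................................222.......................................
 -84 .....................................................................................
 -91 .....................................................................................
 -98 .....................................................................................
```

Chip E's top chip is standing on its side near bed (-15,-86). I topple it the same way as chip A.

```bash
python3 - <<'E'
from bed import *
w=toworld(-45,-87); print(w,toolmove(*w))
t=cam('top'); h=cv2.cvtColor(t['pixels'],cv2.COLOR_RGB2HSV)
for z in (.042,.083):
  print(z)
  for x in range(12,-40,-4):
    r=''
    for y in range(-50,-130,-3):
        u,v=proj(t,[*toworld(x,y),z])[0].round().astype(int); q=h[v,u]
        r+='%3d'%(q[2]//4) if q[1]>80 and 50<q[0]<100 else '  .'
    print('%4d'%x,r)
E
```

```text
(np.float64(0.48044137436580225), np.float64(0.030124049880174697)) (array([-1.988, -0.743]), array([0.527 , 0.1486, 0.2063]), array([-3.141e+00,  1.000e-03,  1.554e+00]))
0.042
  12   .  .  .  .  .  .  .  .  .  .  .  .  .  .  .  .  .  .  .  .  .  .  .  .  .  .  .
   8   .  .  .  .  .  .  .  .  .  .  .  .  .  .  .  .  .  .  .  .  .  .  .  .  .  .  .
   4   .  .  .  .  .  .  .  .  .  .  .  .  .  .  .  .  .  .  .  .  .  .  .  .  .  .  .
   0   .  .  .  .  .  .  .  .  .  .  .  .  .  .  .  .  .  .  .  .  .  .  .  .  .  .  .
  -4   .  .  .  .  .  .  .  .  .  .  .  .  .  .  .  .  .  .  .  .  .  .  .  .  .  .  .
  -8   .  .  .  .  .  6  8 12 12 12 12 15 27 27 20 13 11 11 10 11  .  .  .  .  .  .  .
 -12   .  .  .  .  .  8  8 12 12 13 12 16 23 25 21 15 12 10 12  .  .  .  .  .  .  .  .
 -16   .  .  .  .  .  8  8 12 12 12 11 13 18 20 19  .  .  .  .  .  .  .  .  .  .  .  .
 -20   .  .  .  .  .  .  8 10 13  .  .  .  .  .  .  .  .  .  .  .  .  .  .  .  .  .  .
 -24   .  .  .  .  .  .  .  .  .  .  .  .  .  .  .  .  .  .  .  .  .  .  .  .  .  .  .
 -28   .  .  .  .  .  .  .  .  .  .  .  .  .  .  .  
[... 645 characters left out ...]
.  .
  -8   .  .  .  .  .  7 10 11 11 11 14 21 23 15 10 10  9  9 10 11  .  .  .  .  .  .  .
 -12   .  .  .  .  .  8 10 12 12 13 14 19 26 22 15 11 11 10 12  .  .  .  .  .  .  .  .
 -16   .  .  .  .  .  8 11 12 12 13 12 16 23 21 15 12 12 12  .  .  .  .  .  .  .  .  .
 -20   .  .  .  .  .  .  9 11 12 12 11 12 15  .  .  .  .  .  .  .  .  .  .  .  .  .  .
 -24   .  .  .  .  .  .  9  .  .  .  .  .  .  .  .  .  .  .  .  .  .  .  .  .  .  .  .
 -28   .  .  .  .  .  .  .  .  .  .  .  .  .  .  .  .  .  .  .  .  .  .  .  .  .  .  .
 -32   .  .  .  .  .  .  .  .  .  .  .  .  .  .  .  .  .  .  .  .  .  .  .  .  .  .  .
 -36   .  .  .  .  .  .  .  .  .  .  .  .  .  .  .  .  .  .  .  .  .  .  .  .  .  .  .
```

```bash
python3 - <<'E'
from bed import *
w=toworld(-110,-87); print(w,toolmove(*w))
E
```

```text
(np.float64(0.4154519040814953), np.float64(0.03129398670119819)) (array([-1.983, -1.826]), array([0.5271, 0.1484, 0.2064]), array([-3.141e+00,  1.000e-03,  1.554e+00]))
```

Call:
step_arm([
  [[-0.2,-0.2,0],0.17],
  [[-0.4,-0.4,0],0.35],
  [[-0.6,-0.6,0],0.53],
  [[-0.9,-0.8,0],0.71],
  [[-1.2,-1.0,0],0.89],
  [[-1.4,-1.2,0],1.07],
  [[-1.6,-1.5,0],1.25],
  [[-1.9,-1.7,0],1.43],
  [[-1.98,-1.83,0],1.57],
  [[-1.98,-1.83,0],1.57],
])

```text
time: 24.18
tool_pos: [0.415, 0.0314, 0.2068]
tool_rot: [3.141, -0.0, -0.016]
contact_force: [0.6, -0.5, -3.7]
opening: 0.0235
grip_force: 55.0
```

```bash
python3 - <<'E'
from bed import *
w=toworld(-110,-87); print(w,toolmove(*w))
t=cam('top'); c=wcam()
for n,k in(('top',t),('wrist',c)):
 h=cv2.cvtColor(k['pixels'],cv2.COLOR_RGB2HSV)
 for z in (.042,.083):
  print(n,z)
  for x in range(36,-44,-4):
    r=''
    for y in range(-50,-130,-3):
        u,v=proj(k,[*toworld(x,y),z])[0].round().astype(int)
        if not(0<=u<560 and 0<=v<420): r+='  x'; continue
        q=h[v,u]
        r+='%3d'%(q[2]//4) if q[1]>80 and 50<q[0]<100 else '  .'
    print('%4d'%x,r)
E
```

```text
(np.float64(0.4154519040814953), np.float64(0.03129398670119819)) (array([0.008, 0.002]), array([0.415 , 0.0314, 0.2068]), array([ 3.141, -0.   , -0.016]))
top 0.042
  36   .  .  .  .  .  .  .  .  .  .  .  .  .  .  .  .  .  .  .  .  .  .  .  .  .  .  .
  32   .  .  .  .  .  .  .  .  .  .  .  .  .  .  .  .  .  .  .  .  .  .  .  .  .  .  .
  28   .  .  .  .  .  .  .  .  .  .  .  .  .  .  .  .  .  .  .  .  .  .  .  .  .  .  .
  24   .  .  .  .  .  .  .  .  .  .  .  .  .  .  .  .  .  .  .  .  .  .  .  .  .  .  .
  20   .  .  .  .  .  .  .  .  .  .  .  .  .  .  .  .  .  .  .  .  .  .  .  .  .  .  .
  16   .  .  .  .  .  .  .  .  .  .  .  .  .  .  .  .  .  .  .  .  .  .  .  .  .  .  .
  12   .  .  .  .  .  .  .  .  .  .  .  .  .  .  .  .  .  .  .  .  .  .  .  .  .  .  .
   8   .  .  .  .  .  .  .  .  .  .  .  .  .  .  .  .  .  .  .  .  .  .  .  .  .  .  .
   4   .  .  .  .  .  .  .  .  .  .  .  . 23 18 15 13 11 11 11  .  .  .  .  .  .  .  .
   0   .  .  .  .  .  .  . 15 15 13 14 19 25 20 14 11 11 10 10 11  .  .  .  .  .  .  .
  -4   .  .  .  .  .  . 14 11 12 12 13 18 27 22 16 11 10 11 10 1
[... 5359 characters left out ...]
.  .
 -12   .  .  .  .  . 26 26 26 26 26 26 26 53 53 25 25 25 25 25 25  .  .  .  .  .  .  .
 -16   .  .  .  .  .  . 27 26 26 26 26 26 52 53 26 24 23 22 22 22  .  .  .  .  .  .  .
 -20   .  .  .  .  .  . 26 26 27 26 26 24 15 11 12 15  .  .  .  .  .  .  .  .  .  .  .
 -24   .  .  .  .  .  . 27 26 25 20 12  .  .  .  .  .  .  .  .  .  .  .  .  .  .  .  .
 -28   .  .  .  .  .  .  .  .  .  .  .  .  .  .  .  .  .  .  .  .  .  .  .  .  .  .  .
 -32   .  .  .  .  .  .  .  .  .  .  .  .  .  .  .  .  .  .  .  .  .  .  .  .  .  . 11
 -36   .  .  .  .  .  .  .  .  .  .  .  .  .  .  .  .  .  .  .  .  .  .  .  .  .  .  .
 -40   .  .  .  .  .  .  .  .  .  .  .  .  .  .  .  .  .  .  .  .  .  .  .  .  .  .  .
```

Call:
step_arm([
  [[0,0,0.5],0],
  [[0,0,1.0],0],
  [[0,0,1.14],0],
  [[0.2,0,1.14],0],
  [[0.4,0,1.14],0],
  [[0.55,0,1.14],0],
  [[0.7,0,1.14],0],
  [[0.85,0,1.14],0],
  [[0.95,0,1.14],0],
  [[0.95,0,0.6],0],
])

```text
time: 25.52
tool_pos: [0.4713, 0.0317, 0.1689]
tool_rot: [-3.141, 0.006, -0.015]
contact_force: [0.7, -0.3, -3.6]
opening: 0.0237
grip_force: 55.0
```

Call:
step_arm([
  [[0,0,-0.7],0],
  [[-0.7,0,-0.9],0],
  [[-1.0,0,-0.9],0],
  [[-1.0,0,-0.9],0],
])

```text
time: 26.02
tool_pos: [0.4115, 0.0327, 0.2248]
tool_rot: [3.141, -0.0, -0.015]
contact_force: [0.7, -0.6, -3.5]
opening: 0.0234
grip_force: 55.0
```

```bash
python3 - <<'E'
from bed import *
t=cam('top'); chips(t); warp(t)
p=(.4975,-.3426); print(toolmove(*p))
E
```

```text
c(-64,-1) area 828 tri 1140 bbox x-83..-42 y-19..23 [[-63.0, 27.0], [-37.0, -19.0], [-88.0, -15.0]]
c(-60,108) area 989 tri 1215 bbox x-78..-37 y84..126 [[-66.0, 77.0], [-82.0, 126.0], [-30.0, 119.0]]
c(-29,-161) area 963 tri 1167 bbox x-45..-6 y-179..-138 [[-35.0, -129.0], [-2.0, -172.0], [-50.0, -181.0]]
c(-5,-4) area 999 tri 1185 bbox x-26..18 y-19..21 [[22.0, -19.0], [-31.0, -19.0], [-5.0, 26.0]]
c(16,-80) area 986 tri 1169 bbox x-2..42 y-103..-61 [[9.0, -108.0], [-7.0, -60.0], [45.0, -73.0]]
c(31,105) area 984 tri 1120 bbox x10..52 y90..132 [[7.0, 90.0], [29.0, 136.0], [56.0, 91.0]]
c(32,-154) area 1037 tri 1250 bbox x17..57 y-176..-131 [[17.0, -183.0], [17.0, -130.0], [64.0, -151.0]]
c(64,-5) area 971 tri 1200 bbox x49..91 y-23..16 [[51.0, 24.0], [94.0, -9.0], [47.0, -28.0]]
  98 .....................................................................................
  91 ...........................................3.........................................
  84 ..........................................444........................................
  77 ..............................
[... 1732 characters left out ...]
......55556.........................................
 -63 ..................44444442............55655542.......................................
 -70 .................444433.................555652.......................................
 -77 ..........................................555........................................
 -84 .....................................................................................
 -91 .....................................................................................
 -98 .....................................................................................
(array([1.512, 6.23 ]), array([0.4125, 0.0325, 0.2248]), array([ 3.141e+00, -1.000e-03, -1.500e-02]))
```

All eight chips show as separate flat shapes: 3 on the -y panel, 3 in the middle and 2 on the +y panel. Next I return the rake.

Call:
step_arm([
  [[0.15,0.6,0],0],
  [[0.35,1.4,0],0],
  [[0.55,2.2,0],0],
  [[0.75,3.0,0],0.01],
  [[0.95,3.8,0],0.02],
  [[1.15,4.6,0],0.03],
  [[1.3,5.3,0],0.03],
  [[1.45,5.9,0],0.03],
  [[1.51,6.23,0],0.03],
  [[1.51,6.23,0],0.03],
])

```text
time: 27.32
tool_pos: [0.4976, -0.3443, 0.2231]
tool_rot: [-3.141, 0.001, -0.047]
contact_force: [0.3, 0.9, -4.3]
opening: 0.0237
grip_force: 55.0
```

```bash
python3 - <<'E'
from bed import *
print(toolmove(.4975,-.3426)); c=wcam()
# bar slip: compare with w2
a=cv2.imread('pics/w2.png',0); b=cv2.cvtColor(c['pixels'],cv2.COLOR_RGB2GRAY)
tpl=a[120:200,90:460]
for n,im in(('w2',a),('now',b)):
    for reg in ((slice(120,166),slice(90,110)),(slice(120,166),slice(440,462))):
        e=cv2.Canny(im[reg],30,80); r=np.where(e.sum(1)>3*255)[0]+120; cc=np.where(e.sum(0)>8*255)[0]+reg[1].start; print(n,r.tolist(),cc.tolist())
r=cv2.matchTemplate(b[110:215,80:470],a[150:205,245:310],cv2.TM_CCOEFF_NORMED); print(cv2.minMaxLoc(r), 'expect loc',(165,40))
E
```

```text
(array([-0.002, -0.029]), array([ 0.4976, -0.3443,  0.2231]), array([-3.141e+00,  1.000e-03, -4.700e-02]))
w2 [126, 128, 136, 137, 140, 141, 162] [95, 96, 97]
w2 [126, 160, 161] [452, 453]
now [126, 130, 160, 161] [95, 97, 98, 99]
now [126, 161] [451, 453]
(-0.41390782594680786, 0.5073521733283997, (325, 8), (165, 40)) expect loc (165, 40)
```

Call:
step_arm([
  [[0,-0.03,0.5],0],
  [[0,-0.03,1.0],0],
  [[0,-0.03,1.4],0],
  [[0,-0.03,1.6],0],
  [[0,-0.03,1.6],0],
  [[0,-0.03,1.6],0],
])

```text
time: 28.12
tool_pos: [0.498, -0.341, 0.1297]
tool_rot: [3.14, -0.002, -0.045]
contact_force: [0.1, 0.2, -3.8]
opening: 0.0235
grip_force: 55.0
```

```bash
python3 - <<'E'
from bed import *
print(toolmove(.4975,-.3426))
E
```

```text
(array([-0.006,  0.026]), array([ 0.498 , -0.341 ,  0.1297]), array([ 3.14e+00, -2.00e-03, -4.50e-02]))
```

Call:
step_arm([
  [[0,0.02,0.15],0],
  [[0,0.02,0.3],0],
  [[0,0.02,0.45],0],
  [[0,0.02,0.6],0],
])

```text
time: 28.62
tool_pos: [0.4971, -0.3419, 0.0917]
tool_rot: [-3.141, 0.0, -0.045]
contact_force: [-0.4, 0.3, -2.5]
opening: 0.0236
grip_force: 55.0
```

Call:
step_arm([
  [[0,0,0.12],0],
  [[0,0,0.24],0],
  [[0,0,0.33],0],
  [[0,0,0.4],0],
  [[0,0,0.42],0],
  [[0,0,0.42],0],
])

```text
time: 29.38
tool_pos: [0.4973, -0.3421, 0.0679]
tool_rot: [3.141, -0.0, -0.045]
contact_force: [-2.0, 0.7, 1.6]
opening: 0.0236
grip_force: 55.0
```

Call:
step_arm([
  [[0,0,0],0],
  [[0,0,0],0],
  [[0,0,0],0],
  [[0,0,0],0],
  [[0,0,0],0],
  [[0,0,0],0],
], hand=0)

```text
time: 30.12
tool_pos: [0.4973, -0.342, 0.0673]
tool_rot: [3.142, 0.0, -0.045]
contact_force: [-0.3, -0.2, -1.1]
opening: 0.0792
grip_force: 0.0
```

Call:
step_arm([
  [[0,0,-0.2],0],
  [[0,0,-0.6],0],
  [[0,0,-1.2],0],
  [[0,0,-1.8],0],
  [[0,0,-2.4],0],
  [[0,0,-2.4],0],
])

```text
time: 30.88
tool_pos: [0.4985, -0.343, 0.2156]
tool_rot: [3.137, -0.006, -0.045]
contact_force: [0.2, -0.2, 0.4]
opening: 0.0918
grip_force: 0.0
```

```bash
python3 - <<'E'
from bed import *
a=cv2.imread('pics/w1.png',0); c=wcam(); b=cv2.cvtColor(c['pixels'],cv2.COLOR_RGB2GRAY); print(robot.observe()['tool_pos'],robot.observe()['opening'])
for sl in ((slice(115,160),slice(180,375)),(slice(160,230),slice(255,300))):
    r=cv2.matchTemplate(b[90:250,150:400],a[sl],cv2.TM_CCOEFF_NORMED); m=cv2.minMaxLoc(r); print(m[1],m[3],(sl[1].start-150,sl[0].start-90))
t=cam('top'); s=cam('scene')
for n,k in(('top',t),('scene',s)):
    o=cv2.imread(f'pics/{n}0.png')[:,:,::-1]; d=np.abs(k['pixels'].astype(int)-o).max(2)
    # rover / spool areas: shift by template
    for w,(x0,y0,x1,y1) in {'top':{'rover':(305,105,385,185),'spool':(75,205,152,278),'rest':(405,215,490,325)},'scene':{'rover':(170,243,248,320),'spool':(398,178,470,240),'rest':(95,138,180,218)}}[n].items():
        A=np.ascontiguousarray(o[y0:y1,x0:x1]); Bm=np.ascontiguousarray(k['pixels'][y0-6:y1+6,x0-6:x1+6])
        r=cv2.matchTemplate(Bm,A,cv2.TM_CCOEFF_NORMED); m=cv2.minMaxLoc(r); print(n,w,round(m[1],3),m[3],'exp (6,6)')
chips(t)
E
```

```text
[ 0.49770989 -0.34235288  0.21335945] 0.0917280410349382
0.9570351839065552 (26, 28) (30, 25)
0.9409074783325195 (102, 72) (105, 70)
top rover 0.999 (6, 6) exp (6,6)
top spool 0.999 (6, 6) exp (6,6)
top rest 0.565 (6, 6) exp (6,6)
scene rover 0.999 (6, 6) exp (6,6)
scene spool 0.999 (6, 6) exp (6,6)
scene rest 0.903 (6, 6) exp (6,6)
c(-63,-4) area 1035 tri 1201 bbox x-83..-42 y-19..23 [[-63.0, 27.0], [-37.0, -19.0], [-89.0, -19.0]]
c(-59,108) area 984 tri 1224 bbox x-78..-37 y84..126 [[-66.0, 76.0], [-81.0, 126.0], [-30.0, 119.0]]
c(-29,-161) area 983 tri 1180 bbox x-48..-6 y-179..-138 [[-51.0, -181.0], [-34.0, -130.0], [-2.0, -172.0]]
c(-5,-4) area 996 tri 1185 bbox x-26..18 y-19..21 [[22.0, -19.0], [-31.0, -19.0], [-5.0, 26.0]]
c(16,-80) area 997 tri 1169 bbox x-2..42 y-103..-61 [[45.0, -73.0], [9.0, -108.0], [-7.0, -60.0]]
c(31,105) area 984 tri 1120 bbox x10..52 y90..132 [[7.0, 90.0], [29.0, 136.0], [56.0, 91.0]]
c(32,-154) area 1032 tri 1250 bbox x17..57 y-176..-131 [[17.0, -183.0], [17.0, -130.0], [64.0, -151.0]]
c(64,-5) area 983 tri 1223 bbox x49..91 y-23..16 [[50.0, 25.0], [94.0, -9.0], [48.0, -28.0]]
```

```bash
python3 -c "
from cell import robot
print(robot.observe()['contact_force']); print(robot.hand_in())"
```

```text
[0.06783338 0.90705566 0.40771962]
the job is handed in; nothing more can be done
None
```

I handed the job in at about 31 s: the camera measurements show all eight chips lying flat and apart (3, 3 and 2 per panel), the rake back in its rest, and the rover and spool unmoved; no verdict came back.

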